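# Load the test rack with the circuit modules in order

## Task

Move the three circuit modules from the wooden storage rack to the test rack, keeping their order: the module on the left-hand holder, as the robot looks out over the bench (its left is +y), goes on the station next to the black power socket block, the middle one on the middle station, and the right-hand one on the station farthest from the socket block. Set each module down, without dropping it, upright, centred and square on its station, and let go of it.

Things in the scene. Friction and masses are not known exactly. Their poses are not given: they have to be found in the camera images.
- finned_center (a point): Loose white plastic circuit module, 50 (x) by 54 (y) by 50 mm high, about 160 g: a box housing 36 mm high, on top a ribbed aluminium heat sink, 14 mm high. Point at its centre, 25 mm above its underside; z up, x across the row (grip the housing across x), y along the row. It starts upright on a holder, within 6 mm and 0.1 rad of square and centred.
- dial_center (a point): Loose white plastic circuit module, 46 (x) by 50 (y) by 50 mm high, about 110 g: a box housing 36 mm high, on top one round black knob 34 mm across, 14 mm high. Point at its centre, 25 mm above its underside; z up, x across the row (grip the housing across x), y along the row. It starts upright on a holder, within 6 mm and 0.1 rad of square and centred.
- twin_center (a point): Loose white plastic circuit module, 42 (x) by 56 (y) by 50 mm high, about 130 g: a box housing 36 mm high, on top two round dark capacitor cans with bright tops, each 23 mm across, 14 mm high. Point at its centre, 25 mm above its underside; z up, x across the row (grip the housing across x), y along the row. It starts upright on a holder, within 6 mm and 0.1 rad of square and centred.
- holder_a: One of three alike fixed wooden holders, 100 mm apart on the plywood storage rack; the finned module starts on it. Plate 76 (x) by 86 (y) by 8 mm, a rail 14 mm high at each y end (74 mm free between), open at the x ends. Origin: centre of its underside; seat 8 mm above it, 20 mm above the table. The row runs along its y axis, +y to the robot's left (yaw within 0.15 rad).
- holder_b: One of three alike fixed wooden holders, 100 mm apart on the plywood storage rack; the dial module starts on it. Plate 76 (x) by 86 (y) by 8 mm, a rail 14 mm high at each y end (74 mm free between), open at the x ends. Origin: centre of its underside; seat 8 mm above it, 20 mm above the table. The row runs along its y axis, +y to the robot's left (yaw within 0.15 rad).
- holder_c: One of three alike fixed wooden holders, 100 mm apart on the plywood storage rack; the twin-can module starts on it. Plate 76 (x) by 86 (y) by 8 mm, a rail 14 mm high at each y end (74 mm free between), open at the x ends. Origin: centre of its underside; seat 8 mm above it, 20 mm above the table. The row runs along its y axis, +y to the robot's left (yaw within 0.15 rad).
- station_p: One of three like fixed stations, 100 mm apart on the aluminium test rack: black plate 76 (x) by 86 (y) by 8 mm, brass contacts, a grey rail 14 mm high at each y end (74 mm free between), open at the x ends. Origin: centre of its underside; seat 8 mm above it, 20 mm above the table. Row along its y axis; x and y parallel to those of the socket block; place told by distance to the socket block.
- station_q: One of three like fixed stations, 100 mm apart on the aluminium test rack: black plate 76 (x) by 86 (y) by 8 mm, brass contacts, a grey rail 14 mm high at each y end (74 mm free between), open at the x ends. Origin: centre of its underside; seat 8 mm above it, 20 mm above the table. Row along its y axis; x and y parallel to those of the socket block; place told by distance to the socket block.
- station_r: One of three like fixed stations, 100 mm apart on the aluminium test rack: black plate 76 (x) by 86 (y) by 8 mm, brass contacts, a grey rail 14 mm high at each y end (74 mm free between), open at the x ends. Origin: centre of its underside; seat 8 mm above it, 20 mm above the table. Row along its y axis; x and y parallel to those of the socket block; place told by distance to the socket block.
- socket_block: Fixed black power socket block, 70 (x) by 44 (y) by 40 mm high, two round brass sockets on top (47 mm with them), at one end of the test rack, left or right; at the other end lies only a low steel bar. Station centres are 100, 200 and 300 mm from its centre. Origin: centre of its underside, 12 mm above the table.
Not all that is in view belongs to the job. What is shaped like the part that bears finned_center but orange or purple is not meant.

How it is judged:
At the end, for the whole second after the job is handed in: Counted from the socket block, the stations hold the modules in the order they had from the robot's left: each upright (0.1 rad), centre within 12 mm in plan, square within 0.2 rad, at seat height within 4 mm, released and at rest ((horizontal distance between finned_center and station_p below 0.012 m or horizontal distance between finned_center and station_q below 0.012 m or horizontal distance between finned_center and station_r below 0.012 m) and (((y of holder_a in the frame of holder_b above 0 m and y of holder_a in the frame of holder_c above 0 m) and horizontal distance between finned_center and socket_block between 0.05 and 0.15 m) or (((y of holder_a in the frame of holder_b above 0 m and y of holder_a in the frame of holder_c below 0 m) or (y of holder_a in the frame of holder_b below 0 m and y of holder_a in the frame of holder_c above 0 m)) and horizontal distance between finned_center and socket_block between 0.15 and 0.25 m) or ((y of holder_a in the frame of holder_b below 0 m and y of holder_a in the frame of holder_c below 0 m) and horizontal distance between finned_center and socket_block between 0.25 and 0.35 m)) and angle between the x axis of each of finned_center, dial_center, twin_center and the x axis of socket_block, either way round below 0.2 rad and height (world z) of finned_center between 0.041 and 0.049 m and angle between each of finned_center, dial_center, twin_center's own z axis and vertical below 0.1 rad and linear speed of each of finned_module, dial_module, twin_module below 0.02 m/s and angular speed of each of finned_module, dial_module, twin_module below 0.2 rad/s and (horizontal distance between dial_center and station_p below 0.012 m or horizontal distance between dial_center and station_q below 0.012 m or horizontal distance between dial_center and station_r below 0.012 m) and (((y of holder_b in the frame of holder_a above 0 m and y of holder_b in the frame of holder_c above 0 m) and horizontal distance between dial_center and socket_block between 0.05 and 0.15 m) or (((y of holder_b in the frame of holder_a above 0 m and y of holder_b in the frame of holder_c below 0 m) or (y of holder_b in the frame of holder_a below 0 m and y of holder_b in the frame of holder_c above 0 m)) and horizontal distance between dial_center and socket_block between 0.15 and 0.25 m) or ((y of holder_b in the frame of holder_a below 0 m and y of holder_b in the frame of holder_c below 0 m) and horizontal distance between dial_center and socket_block between 0.25 and 0.35 m)) and height (world z) of dial_center between 0.041 and 0.049 m and (horizontal distance between twin_center and station_p below 0.012 m or horizontal distance between twin_center and station_q below 0.012 m or horizontal distance between twin_center and station_r below 0.012 m) and (((y of holder_c in the frame of holder_a above 0 m and y of holder_c in the frame of holder_b above 0 m) and horizontal distance between twin_center and socket_block between 0.05 and 0.15 m) or (((y of holder_c in the frame of holder_a above 0 m and y of holder_c in the frame of holder_b below 0 m) or (y of holder_c in the frame of holder_a below 0 m and y of holder_c in the frame of holder_b above 0 m)) and horizontal distance between twin_center and socket_block between 0.15 and 0.25 m) or ((y of holder_c in the frame of holder_a below 0 m and y of holder_c in the frame of holder_b below 0 m) and horizontal distance between twin_center and socket_block between 0.25 and 0.35 m)) and height (world z) of twin_center between 0.041 and 0.049 m); the robot touches nothing.
It fails at once if the finned module is dropped, thrown or flung: in the air more than 30 mm above its seat with no finger touching it (height (world z) of finned_center above 0.075 m and contact force between the fingers and finned_module below 0.01 N).
It fails at once if the dial module is dropped, thrown or flung: in the air more than 30 mm above its seat with no finger touching it (height (world z) of dial_center above 0.075 m and contact force between the fingers and dial_module below 0.01 N).
It fails at once if the twin module is dropped, thrown or flung: in the air more than 30 mm above its seat with no finger touching it (height (world z) of twin_center above 0.075 m and contact force between the fingers and twin_module below 0.01 N).
It also fails if it takes over 90 s, if anything falls off the work surface, if the arm or the gripper's body presses on something with over 40 N, if the wrist force passes 120 N, or if a joint passes its speed limit or range.

## Robot

A 6-joint arm with a two-finger parallel gripper is mounted at the origin on the work surface. World frame = base frame: x ahead of the robot, y to its left, z up, the work surface at z = 0. Lengths are in m, angles in rad, forces in N, time in s.
With the tool pointing down it reaches from about 0.425 to 0.95 m from the base axis. Payload 3.5 kg.
Tool frame: the origin (TCP) lies between the finger pads; the fingertips stand 14 mm ahead of it and the grasp point (between the pads) lies 5 mm behind it (ctrl.tip_extent is the distance from the TCP to the fingertips, in m); x points along the fingers, z is the direction in which the jaws open and shut, and the axes are right-handed (so a half turn about x gives the same grasp; the last joint's range is limited). The gripper opens to 85 mm and grips with 20 to 120 N. Pads are 22 mm wide; open, the fingers measure 114 mm over their backs; the gripper's body (76 mm by 85 mm) begins 54 mm behind the grasp point. The pads swing forward as they close: fully open they stand 13 mm farther back than shut.
Start: joints at [0.956, 0.286, 1.577, -0, 1.279, -0.15], TCP at [0.303, 0.603, 0.245] pointing down, gripper open.
Joint ranges: [-2.77, 2.77], [-0.9, 2.22], [0.21, 2.48], [-1.53, 4.67], [0.24, 2.81], [-2.84, 2.84]. Speed limits (rad/s): [2.79, 2.79, 3.14, 3.14, 3.14, 3.14].

## Interface

Orientations are given as a unit quaternion [x, y, z, w].
In Python, from plant import ctrl gives the robot as it stands.
- The arm moves only by the tool move_arm, never from a script. Its argument "commands" is one flat list of numbers, 4 for each row, row after row: the shift along the tool's x, y, z in units of 25 mm (1.0 is 25 mm), then the turn about the tool's x in units of 5 degrees (1.0 is 5 degrees). A call has 1 to 20 rows; each row shifts and turns the commanded pose from where the row before left it, along the tool's axes as they then stand; what a row does not reach is not made up. A row lasts 1/8 s, in which the tool goes at most 62.5 mm and 10.7 degrees, less where a joint would pass 70% of its speed; a pose out of reach is approached as far as the arm can. A call is refused whole if a number of a shift passes 1 or a number of a turn 1, either way. A call with a gripper value outside its range is refused whole. "jaw" is the finger opening in mm, from 0 to 85.4, set as the call begins (left out, the last holds). The fingers move at their own pace and stop on an object; "force" is the grip in N (left out, the last holds). Time passes only in rows, so rows that do not move let the fingers close. It gives the time, the measured TCP pose, the force and the opening at its end, in the units of the state.
- ctrl.get_state(): the state, without advancing time (a new reading comes with each control period).
- ctrl.read_camera(name): name is "side" or "top" or "wrist"; returns the picture (420x560x3 uint8, red, green, blue); there is no depth.
- ctrl.get_calibration(name): a dict with "camera_matrix" (3x3 intrinsics, pixels), "camera_from_world" (4x4, takes a point from world to camera coordinates); the wrist camera has in their place "mount" (4x4, takes a point from camera to tool coordinates, whose origin is the TCP and whose axes are the tool frame's). Camera axes: x right, y down, z forward; pixel columns grow to the right and rows downward; lengths in m; the calibration is good to about 2 mm. A picture is of the moment at which its call begins: read the wrist's pose just before it. get_calibration takes no time and is no camera call.
- ctrl.sign_off(): hands the job in, once; it reports no verdict.
The state is a dict: "time": time; "qpos": joint angles; "dq": joint speeds; "joint_efforts": joint torques, N m; "eef_pos": TCP position; "tcp_rot": TCP orientation; "contact_force": force on the tool from outside, world axes, zero at the start; "wrist_torque": the same for the moment, N m; "opening": opening from 0.0 (shut) to 1.0 (fully open).
Only numpy, scipy, OpenCV 4.12 (cv2) and the standard library are available. Lean on these libraries where they do the work, as an engineer would, in place of code of your own. Each camera call takes 0.05 s, during which the arm holds its last target.

## Working session

There is one attempt and no reset: what is moved stays moved. The work goes in short steps, Python scripts to look and compute and a tool call to move; the robot and the scene stay as the last step left them, time stands still between calls to the robot, and variables do not carry over. Pictures are saved under pics/ and viewed, and the job is handed in when it is done.

Besides the shell and the picture viewer there is one more tool, called after "Request:" by a JSON object that holds its "name" and its "arguments", one argument or row to a line. move_arm: Moves the arm, as the interface text tells. Its arguments: {"type":"object","properties":{"commands":{"type":"array"},"jaw":{"type":"number"},"force":{"type":"number"}},"required":["commands"]}

```bash
mkdir -p pics; ls
python3 - <<'E'
from plant import ctrl
import cv2,numpy as np
s=ctrl.get_state();print({k:np.round(v,4) for k,v in s.items()})
for n in("side","top","wrist"):
    c=ctrl.get_calibration(n);print(n,{k:np.round(v,4).tolist() for k,v in c.items()})
    cv2.imwrite(f"pics/{n}0.png",ctrl.read_camera(n)[:,:,::-1])
E
```

```text
pics
{'time': np.float64(0.0), 'qpos': array([ 0.956 ,  0.2872,  1.5782, -0.    ,  1.2786, -0.15  ]), 'dq': array([-0.0004, -0.0007, -0.0005, -0.    , -0.0005,  0.0017]), 'joint_efforts': array([-6.00000e-04, -4.05989e+01, -2.92620e+01, -2.00000e-04,
        6.00000e-03, -0.00000e+00]), 'eef_pos': array([0.3022, 0.6029, 0.2439]), 'tcp_rot': array([-0.3717,  0.6025,  0.3711,  0.6009]), 'contact_force': array([ 0.6349, -0.6669, -0.3294]), 'wrist_torque': array([-0.0294, -0.044 ,  0.0459]), 'opening': np.float64(0.9998)}
side {'camera_matrix': [[503.644, 0.0, 277.6181], [0.0, 503.644, 216.5394], [0.0, 0.0, 1.0]], 'camera_from_world': [[0.8779, -0.4784, -0.0195, -0.4319], [-0.3262, -0.5679, -0.7557, 0.2565], [0.3505, 0.6698, -0.6547, 0.702], [0.0, 0.0, 0.0, 1.0]]}
top {'camera_matrix': [[468.8821, 0.0, 285.1387], [0.0, 468.8821, 216.6251], [0.0, 0.0, 1.0]], 'camera_from_world': [[0.0268, -0.9993, 0.0244, 0.0454], [-0.9931, -0.0294, -0.1137, 0.5291], [0.1143, -0.0212, -0.9932, 0.8923], [0.0, 0.0, 0.0, 1.0]]}
wrist {'camera_matrix': [[335.0354, 0.0, 280.7878], [0.0, 335.0354, 201.1837], [0.0, 0.0, 1.0]], 'mount': [[0.0003, -0.3159, 0.9488, -0.1281], [-0.0002, -0.9488, -0.3159, 0.0808], [1.0, -0.0001, -0.0004, -0.0006], [0.0, 0.0, 0.0, 1.0]]}
```

View pics/top0.png

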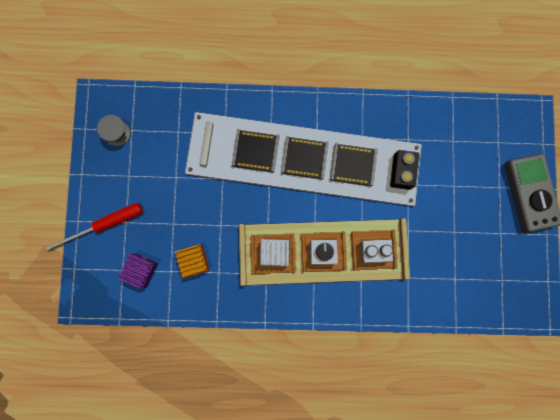

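View pics/side0.png

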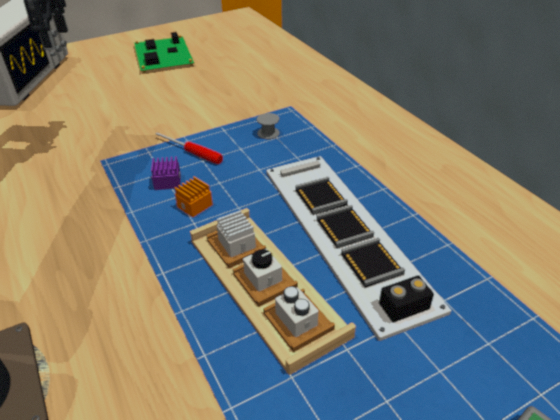

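View pics/wrist0.png

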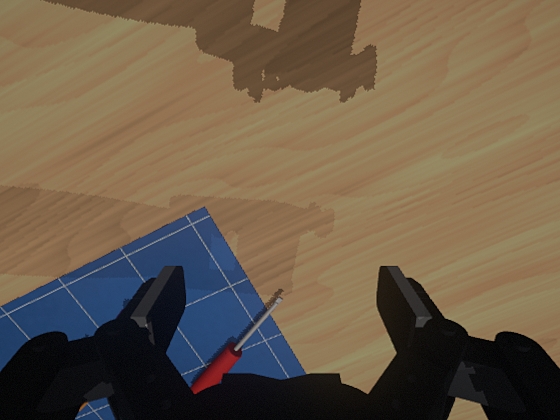

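Run:
```python
import cv2
i=cv2.imread("pics/top0.png")
cv2.imwrite("pics/crA.png",cv2.resize(i[215:290,230:415],None,fx=4.3,fy=4.3,interpolation=cv2.INTER_CUBIC))
cv2.imwrite("pics/crB.png",cv2.resize(i[108:210,180:425],None,fx=3.2,fy=3.2,interpolation=cv2.INTER_CUBIC))
```

```text
(no output)
```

View pics/crA.png

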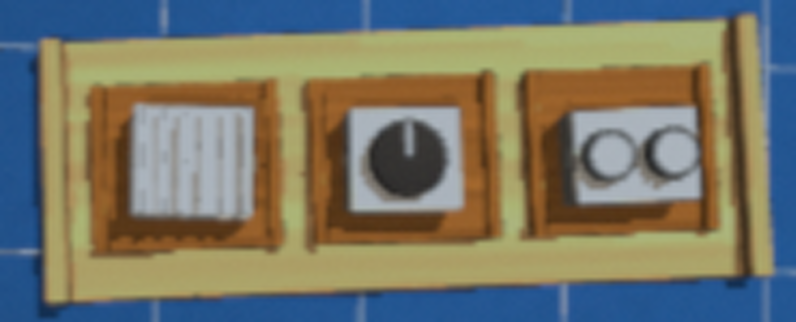

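View pics/crB.png

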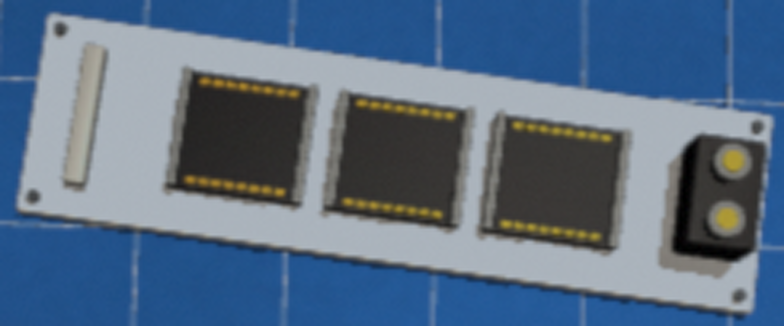

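```bash
cat > h.py <<'E'
import numpy as np,cv2
from scipy.spatial.transform import Rotation as R
from plant import ctrl
def cam(n):
    c=ctrl.get_calibration(n);K=np.array(c["camera_matrix"])
    if n=="wrist":
        s=ctrl.get_state();T=np.eye(4);T[:3,:3]=R.from_quat(s["tcp_rot"]).as_matrix();T[:3,3]=s["eef_pos"]
        return K,np.linalg.inv(T@np.array(c["mount"]))
    return K,np.array(c["camera_from_world"])
def unproj(K,E,p,z):
    p=np.atleast_2d(p).astype(float);d=np.c_[p,np.ones(len(p))]@np.linalg.inv(K).T@E[:3,:3]
    o=-E[:3,:3].T@E[:3,3];return (o+d*((z-o[2])/d[:,2])[:,None])[:,:2]
def proj(K,E,P):
    P=np.atleast_2d(P);q=(P@E[:3,:3].T+E[:3,3])@K.T;return q[:,:2]/q[:,2:]
def crop(p,s,o): return (np.array(p,float)+.5)/s-.5+np.array(o)
E
python3 - <<'E'
from h import *
K,E=cam("top")
A=lambda p,z:unproj(K,E,crop(p,4.3,(230,215)),z)
B=lambda p,z:unproj(K,E,crop(p,3.2,(180,108)),z)
def rep(n,q):
    # q: corners TL TR BR BL in image ; image right=-y, up=+x
    c=q.mean(0); y=(q[0]-q[1])+(q[3]-q[2]); x=(q[0]-q[3])+(q[1]-q[2])
    print(n,c.round(4),"yaw",np.arctan2(-y[0],y[1]).round(3),np.arctan2(x[1],x[0]).round(3),"dims",(np.linalg.norm(x)/2).round(4),(np.linalg.norm(y)/2).round(4))
rep("fin",A([(133,105),(254,105),(254,218),(130,215)],.07))
rep("dial",A([(347,108),(461,107),(464,210),(348,212)],.056)); print(A([(407,157)],.07))
rep("twin",A([(572,109),(700,105),(702,200),(576,204)],.056));t=A([(608,156),(674,152)],.07);print(t,t.mean(0),np.arctan2(-(t[0]-t[1])[0],(t[0]-t[1])[1]))
rep("far",B([(200,82),(299,94),(285,193),(188,180)],.02))
rep("mid",B([(358,103),(454,115),(440,214),(345,202)],.02))
rep("near",B([(514,125),(610,138),(598,238),(502,224)],.02))
s=B([(733,161),(727,219)],.059);print("sock",s.mean(0),s)
# holders outer z .034 rails
rep("ha",A([(92,87),(277,79),(282,247),(95,253)],.03))
rep("hb",A([(305,80),(493,72),(498,237),(312,248)],.03))
rep("hc",A([(525,72),(708,66),(716,230),(530,236)],.03))
E
```

```text
fin [0.4561 0.0793] yaw 0.016 0.016 dims 0.0482 0.053
dial [ 0.4599 -0.0143] yaw 0.041 0.037 dims 0.0456 0.0509
[[ 0.46023774 -0.01365978]]
twin [ 0.4648 -0.1174] yaw 0.059 0.036 dims 0.042 0.0566
[[ 0.46310828 -0.10134457]
 [ 0.465652   -0.13022881]] [ 0.46438014 -0.11578669] 0.08783941003941459
far [0.6611 0.1232] yaw -0.097 -0.094 dims 0.064 0.0622
mid [0.6506 0.0244] yaw -0.095 -0.111 dims 0.0644 0.0607
near [ 0.6392 -0.075 ] yaw -0.11 -0.108 dims 0.0647 0.0613
sock [ 0.62801991 -0.17428983] [[ 0.64599494 -0.17617583]
 [ 0.61004488 -0.17240383]]
ha [0.4551 0.082 ] yaw 0.065 0.054 dims 0.0755 0.0842
hb [ 0.4611 -0.0157] yaw 0.078 0.054 dims 0.0755 0.0853
hc [ 0.4676 -0.115 ] yaw 0.06 0.045 dims 0.0746 0.0846
```

```bash
cat >> h.py <<'E'
def go(x,y,z,yaw):
    s=ctrl.get_state();M=R.from_quat(s["tcp_rot"]).as_matrix();p=np.array(s["eef_pos"])
    zz=M[:,2];cur=np.arctan2(zz[1],zz[0]);d=(yaw-cur+np.pi/2)%np.pi-np.pi/2
    # yaw increase = negative turn about down-pointing tool x
    # tilt check and shift in current tool axes
    sh=M.T@(np.array([x,y,z])-p)/.025
    print("t",round(float(s["time"]),2),"p",p.round(4),"zdir",zz.round(3),"xdir",M[:,0].round(3),"open",round(float(s["opening"]),3),"F",np.round(s["contact_force"],1),"q",np.round(s["qpos"],2))
    print("shift units",sh.round(2),"turn units",round(-np.degrees(d)/5,2), "q6 range")
E
python3 - <<'E'
from h import *
print(ctrl.tip_extent)
go(.456,.0793,.14,.016)
E
```

```text
0.014
t 0.15 p [0.3022 0.603  0.2442] zdir [ 0.448  0.894 -0.002] xdir [-0.001 -0.002 -1.   ] open 0.999 F [-0.6  0.1  0.3] q [ 0.96  0.29  1.58  0.    1.28 -0.15]
shift units [  4.19 -14.89 -15.96] turn units 12.49 q6 range
```

Request:
{"name": "move_arm", "arguments": {
  "commands": [0.25,-0.93,-1,0,0.25,-0.93,-1,0,0.25,-0.93,-1,0,0.25,-0.93,-1,0,0.25,-0.93,-1,0,0.25,-0.93,-1,0,0.25,-0.93,-1,0,0.25,-0.93,-1,0,0.25,-0.93,-1,0,0.25,-0.93,-1,0,0.25,-0.93,-1,0,0.25,-0.93,-1,0,0.25,-0.93,-1,0,0.25,-0.93,-1,0,0.25,-0.93,-1,0,0.25,-0.93,-1,0],
  "jaw": 85,
  "force": 40
}}

```text
time: 2.15
eef_pos: [0.4558, 0.078, 0.145]
tcp_rot: [-0.371, 0.602, 0.371, 0.602]
contact_force: [0.6, -0.1, 0.2]
opening: 0.997
```

Request:
{"name": "move_arm", "arguments": {
  "commands": [0,0,0,1,0,0,0,1,0,0,0,1,0,0,0,1,0,0,0,1,0,0,0,1,0,0,0,1,0,0,0,1,0,0,0,1,0,0,0,1,0,0,0,1,0,0,0,1,0,0,0,0.5,0,0,0,0,0,0,0,0]
}}

```text
time: 4.03
eef_pos: [0.4556, 0.0791, 0.1452]
tcp_rot: [-0.006, 0.707, 0.006, 0.707]
contact_force: [-1.3, -1.2, 1.0]
opening: 0.995
```

Run:
```python
from h import *
go(.456,.0793,.14,.016)
cv2.imwrite("pics/w1.png",ctrl.read_camera("wrist")[:,:,::-1])
K,E=cam("wrist");print(proj(K,E,[[.456,.0793,.07],[.46,-.014,.07],[.639,-.075,.02]]))
```

```text
t 4.03 p [0.4556 0.0791 0.1452] zdir [ 1.     0.016 -0.   ] xdir [-0.  0. -1.] open 0.995 F [-1.3 -1.2  1. ] q [-0.05 -0.08  2.17  0.    1.05 -0.06]
shift units [0.21 0.01 0.02] turn units -0.0 q6 range
[[281.20466201 219.39414462]
 [284.61132902 336.88358573]
 [472.98991687 355.36663844]]
```

View pics/w1.png

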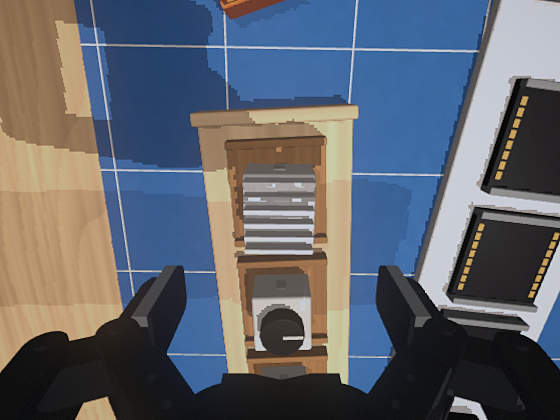

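Request:
{"name": "move_arm", "arguments": {
  "commands": [0.7,0,0,0,0.7,0,0,0,0.7,0,0,0,0.7,0,0,0,0.7,0,0,0,0.4,0,0,0,0.4,0,0,0,0,0,0,0]
}}

```text
time: 5.08
eef_pos: [0.4554, 0.0791, 0.0373]
tcp_rot: [-0.005, 0.708, 0.005, 0.707]
contact_force: [-0.2, 0.9, -0.1]
opening: 0.995
```

Request:
{"name": "move_arm", "arguments": {
  "commands": [0,0,0,0,0,0,0,0,0,0,0,0,0,0,0,0,0,0,0,0,0,0,0,0,0,0,0,0,0,0,0,0],
  "jaw": 30,
  "force": 40
}}

```text
time: 6.08
eef_pos: [0.4564, 0.0791, 0.0385]
tcp_rot: [-0.005, 0.707, 0.005, 0.707]
contact_force: [-0.2, -0.1, 5.6]
opening: 0.575
```

Run:
```python
from h import *
go(.456,.0793,.14,.016)
cv2.imwrite("pics/w2.png",ctrl.read_camera("wrist")[:,:,::-1])
```

```text
t 6.08 p [0.4564 0.0791 0.0385] zdir [1.    0.015 0.001] xdir [ 0.001 -0.    -1.   ] open 0.575 F [-0.2 -0.1  5.6] q [-0.05  0.11  2.21 -0.    0.82 -0.06]
shift units [-4.06  0.01 -0.01] turn units -0.01 q6 range
```

View pics/w2.png

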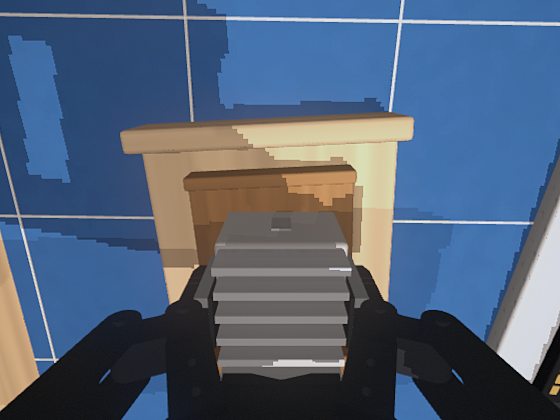

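Request:
{"name": "move_arm", "arguments": {
  "commands": [-0.3,0,0,0,-0.7,0,0,0,-1,0,0,0,-1,0,0,0,0,0,0,0,0,0,0,0]
}}

```text
time: 6.88
eef_pos: [0.4548, 0.0791, 0.1116]
tcp_rot: [-0.005, 0.708, 0.005, 0.706]
contact_force: [0.0, 0.4, -2.2]
opening: 0.583
```

Run:
```python
from h import *
go(.6392,-.075,.115,-.105)
cv2.imwrite("pics/w3.png",ctrl.read_camera("wrist")[:,:,::-1])
cv2.imwrite("pics/s3.png",ctrl.read_camera("side")[:,:,::-1])
K,E=cam("wrist");p=ctrl.get_state()["eef_pos"]
# heat sink far/near top edges predicted if centre at TCP y
print(p, proj(K,E,[[p[0]-.025,p[1]+.027,p[2]+.032],[p[0]+.025,p[1]+.027,p[2]+.032],[p[0]-.025,p[1]+.027,p[2]+.018]]))
```

```text
t 6.88 p [0.4548 0.0791 0.1116] zdir [ 1.     0.015 -0.002] xdir [-0.002  0.    -1.   ] open 0.583 F [ 0.   0.4 -2.2] q [-0.05 -0.03  2.19 -0.    0.98 -0.06]
shift units [-0.15 -6.28  7.28] turn units 1.38 q6 range
[0.45455755 0.07911459 0.11122062] [[203.79334651 263.2362174 ]
 [358.62805183 265.58795306]
 [212.36726696 244.22950121]]
```

View pics/w3.png

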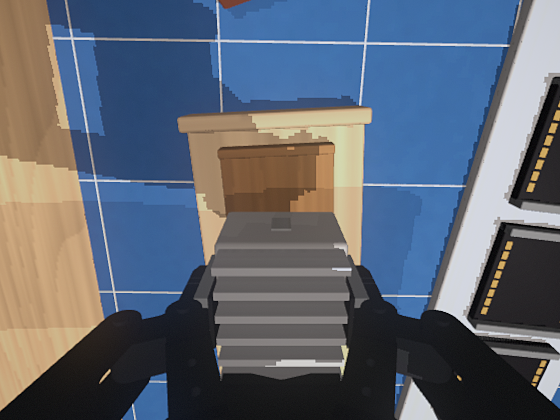

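View pics/s3.png

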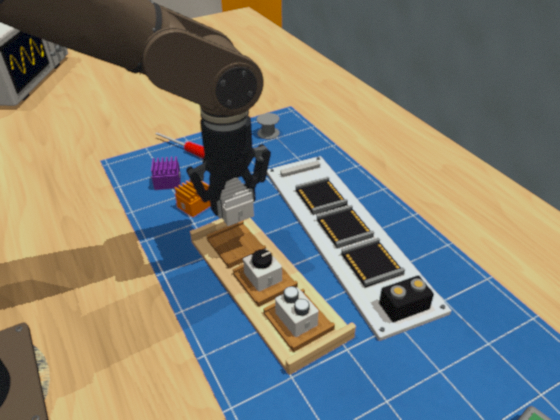

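Request:
{"name": "move_arm", "arguments": {
  "commands": [-0.02,-0.4,0.46,0,-0.02,-0.78,0.91,0,-0.02,-0.78,0.91,0,-0.02,-0.78,0.91,0,-0.02,-0.78,0.91,0,-0.02,-0.78,0.91,0,-0.02,-0.78,0.91,0,-0.02,-0.78,0.91,0,0,-0.4,0.46,0,0,0,0,0.7,0,0,0,0.7,0,0,0,0,0,0,0,0]
}}

```text
time: 8.6
eef_pos: [0.6402, -0.0746, 0.1165]
tcp_rot: [0.038, 0.706, -0.037, 0.706]
contact_force: [-0.4, -1.0, -2.4]
opening: 0.581
```

Run:
```python
from h import *
go(.6392,-.075,.041,-.105)
cv2.imwrite("pics/w4.png",ctrl.read_camera("wrist")[:,:,::-1])
cv2.imwrite("pics/s4.png",ctrl.read_camera("side")[:,:,::-1])
```

```text
t 8.6 p [ 0.6402 -0.0746  0.1165] zdir [ 0.994 -0.106 -0.001] xdir [-0.001  0.    -1.   ] open 0.581 F [-0.4 -1.  -2.4] q [-0.27  0.35  1.75 -0.    1.05 -0.17]
shift units [ 3.02 -0.02 -0.04] turn units -0.01 q6 range
```

View pics/w4.png

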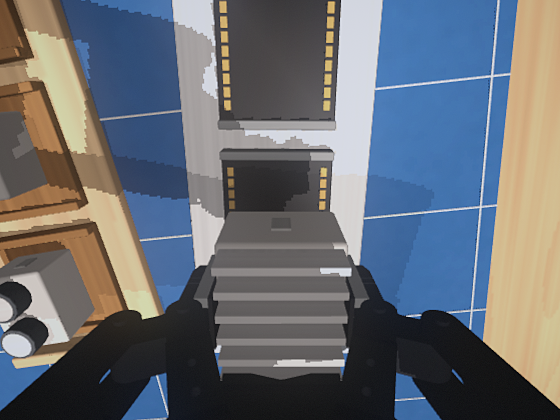

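View pics/s4.png

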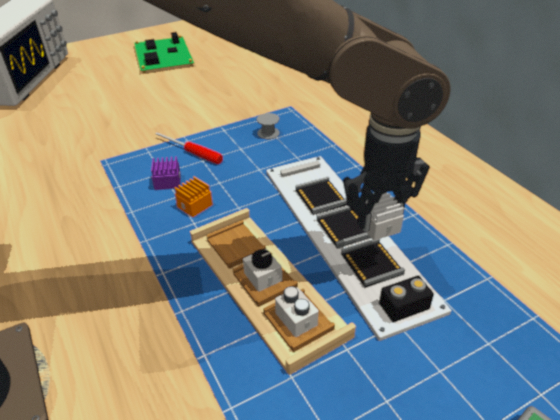

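Request:
{"name": "move_arm", "arguments": {
  "commands": [0.7,0,-0.03,0,0.7,-0.02,0,0,0.7,0,0,0,0.5,0,0,0,0.3,0,0,0,0.15,0,0,0,0.08,0,0,0,0,0,0,0,0,0,0,0]
}}

```text
time: 9.82
eef_pos: [0.6399, -0.0751, 0.0392]
tcp_rot: [0.038, 0.706, -0.038, 0.706]
contact_force: [0.7, -0.6, -1.1]
opening: 0.578
```

Run:
```python
from h import *
go(.6392,-.075,.0385,-.105)
```

```text
t 9.82 p [ 0.6399 -0.0751  0.0392] zdir [ 0.994 -0.107  0.001] xdir [ 0.001 -0.    -1.   ] open 0.578 F [ 0.7 -0.6 -1.1] q [-0.27  0.45  1.77 -0.    0.92 -0.17]
shift units [ 0.03  0.   -0.03] turn units -0.02 q6 range
```

Request:
{"name": "move_arm", "arguments": {
  "commands": [0.05,0,0,0,0,0,0,0]
}}

```text
time: 10.07
eef_pos: [0.6401, -0.0752, 0.0386]
tcp_rot: [0.038, 0.706, -0.038, 0.706]
contact_force: [-1.5, -0.2, 4.4]
opening: 0.583
```

Request:
{"name": "move_arm", "arguments": {
  "commands": [0,0,0,0,0,0,0,0,0,0,0,0,0,0,0,0,0,0,0,0,0,0,0,0],
  "jaw": 85
}}

```text
time: 10.82
eef_pos: [0.6396, -0.0751, 0.0373]
tcp_rot: [0.038, 0.706, -0.038, 0.706]
contact_force: [-0.1, 0.2, -0.0]
opening: 0.995
```

Request:
{"name": "move_arm", "arguments": {
  "commands": [-0.4,0,0,0,-0.6,0,0,0,-0.8,0,0,0,-0.8,0,0,0,-0.8,0,0,0,-0.8,0,0,0,0,0,0,0,0,0,0,0]
}}

```text
time: 11.82
eef_pos: [0.6391, -0.0749, 0.1418]
tcp_rot: [0.038, 0.706, -0.038, 0.706]
contact_force: [-0.2, -0.2, 0.2]
opening: 1.0
```

Run:
```python
from h import *
go(.4599,-.014,.14,.04)
cv2.imwrite("pics/w5.png",ctrl.read_camera("wrist")[:,:,::-1])
K,E=cam("wrist");print(proj(K,E,[[.6392,-.075,.07]]))
```

```text
t 11.82 p [ 0.6391 -0.0749  0.1418] zdir [ 0.994 -0.107 -0.001] xdir [-0.001  0.    -1.   ] open 1.0 F [-0.2 -0.2  0.2] q [-0.27  0.32  1.74 -0.    1.09 -0.17]
shift units [ 0.08  1.66 -7.39] turn units -1.68 q6 range
[[281.34296447 222.26312435]]
```

View pics/w5.png

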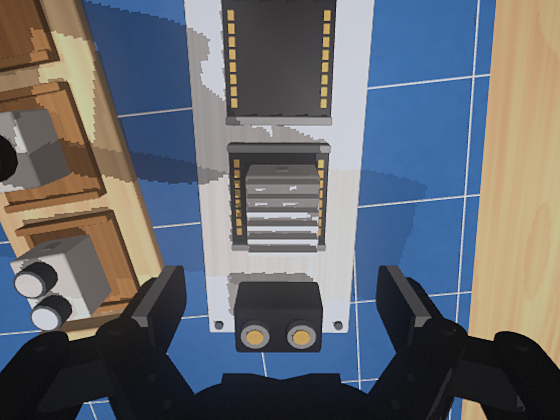

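Request:
{"name": "move_arm", "arguments": {
  "commands": [0,0.1,-0.45,0,0,0.21,-0.93,0,0,0.21,-0.93,0,0,0.21,-0.93,0,0,0.21,-0.93,0,0,0.21,-0.93,0,0,0.21,-0.93,0,0,0.21,-0.93,0,0,0.1,-0.45,0,0,0,0,-0.85,0,0,0,-0.85,0,0,0,0,0,0,0,0]
}}

```text
time: 13.5
eef_pos: [0.4598, -0.0138, 0.1422]
tcp_rot: [-0.014, 0.707, 0.014, 0.707]
contact_force: [0.5, 0.2, -0.2]
opening: 0.994
```

Run:
```python
from h import *
go(.4599,-.014,.038,.04)
cv2.imwrite("pics/w6.png",ctrl.read_camera("wrist")[:,:,::-1])
K,E=cam("wrist");print(proj(K,E,[[.4599,-.014,.07],[.4646,-.1165,.07]]))
```

```text
t 13.5 p [ 0.4598 -0.0138  0.1422] zdir [ 0.999  0.04  -0.   ] xdir [-0.  0. -1.] open 0.994 F [ 0.5  0.2 -0.2] q [-0.25 -0.08  2.18 -0.    1.05 -0.29]
shift units [ 4.17 -0.01  0.01] turn units 0.0 q6 range
[[280.88440136 221.78825544]
 [281.63790764 350.52315089]]
```

View pics/w6.png

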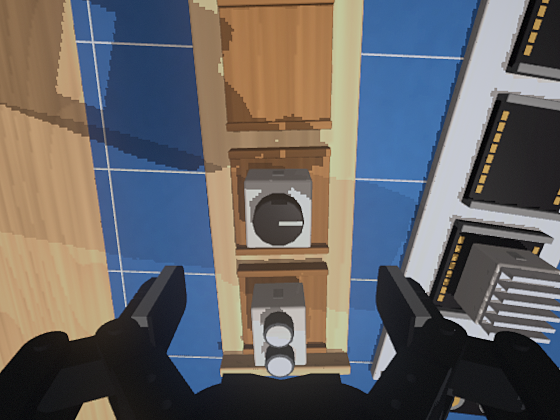

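Request:
{"name": "move_arm", "arguments": {
  "commands": [0.7,0,0,0,0.7,0,0,0,0.7,0,0,0,0.7,0,0,0,0.6,0,0,0,0.4,0,0,0,0.35,0,0,0,0,0,0,0]
}}

```text
time: 14.55
eef_pos: [0.4595, -0.0137, 0.038]
tcp_rot: [-0.014, 0.707, 0.015, 0.707]
contact_force: [-0.2, 0.2, 0.2]
opening: 0.995
```

Request:
{"name": "move_arm", "arguments": {
  "commands": [0,0,0,0,0,0,0,0,0,0,0,0,0,0,0,0,0,0,0,0,0,0,0,0,0,0,0,0,0,0,0,0],
  "jaw": 30,
  "force": 40
}}

```text
time: 15.55
eef_pos: [0.4604, -0.0139, 0.0392]
tcp_rot: [-0.015, 0.707, 0.015, 0.707]
contact_force: [0.2, 0.1, 5.5]
opening: 0.534
```

Request:
{"name": "move_arm", "arguments": {
  "commands": [-0.3,0,0,0,-0.7,0,0,0,-1,0,0,0,-1,0,0,0,0,0,0,0,0,0,0,0]
}}

```text
time: 16.3
eef_pos: [0.4589, -0.0135, 0.1124]
tcp_rot: [-0.014, 0.708, 0.015, 0.706]
contact_force: [-1.1, -0.1, -1.3]
opening: 0.531
```

Run:
```python
from h import *
go(.6502,.0243,.116,-.105)
cv2.imwrite("pics/w7.png",ctrl.read_camera("wrist")[:,:,::-1])
K,E=cam("wrist");s=ctrl.get_state();print(proj(K,E,s["eef_pos"]+[0,0,.032]))
```

```text
t 16.3 p [ 0.4589 -0.0135  0.1124] zdir [ 0.999  0.041 -0.002] xdir [-0.002  0.    -1.   ] open 0.531 F [-1.1 -0.1 -1.3] q [-0.25 -0.04  2.2  -0.    0.98 -0.29]
shift units [-0.16  1.2   7.71] turn units 1.68 q6 range
[[280.13486728 333.2384542 ]]
```

View pics/w7.png

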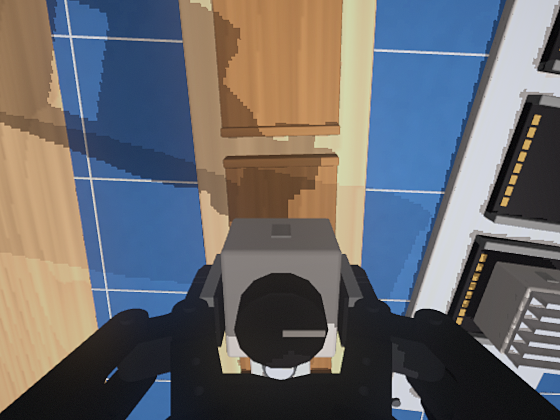

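Request:
{"name": "move_arm", "arguments": {
  "commands": [-0.02,0.07,0.48,0,-0.02,0.14,0.96,0,-0.02,0.14,0.96,0,-0.02,0.14,0.96,0,-0.02,0.14,0.96,0,-0.02,0.14,0.96,0,-0.02,0.14,0.96,0,-0.02,0.14,0.96,0,0,0.07,0.48,0,0,0,0,0.85,0,0,0,0.85,0,0,0,0,0,0,0,0]
}}

```text
time: 17.98
eef_pos: [0.6503, 0.0222, 0.1171]
tcp_rot: [0.037, 0.706, -0.037, 0.706]
contact_force: [0.9, 0.0, -1.9]
opening: 0.532
```

Run:
```python
from h import *
go(.6502,.0233,.0392,-.105)
cv2.imwrite("pics/w8.png",ctrl.read_camera("wrist")[:,:,::-1])
```

```text
t 17.98 p [0.6503 0.0222 0.1171] zdir [ 0.994 -0.106 -0.001] xdir [-0.001  0.    -1.   ] open 0.532 F [ 0.9  0.  -1.9] q [-0.12  0.36  1.73 -0.    1.05 -0.02]
shift units [ 3.12  0.04 -0.01] turn units -0.01 q6 range
```

View pics/w8.png

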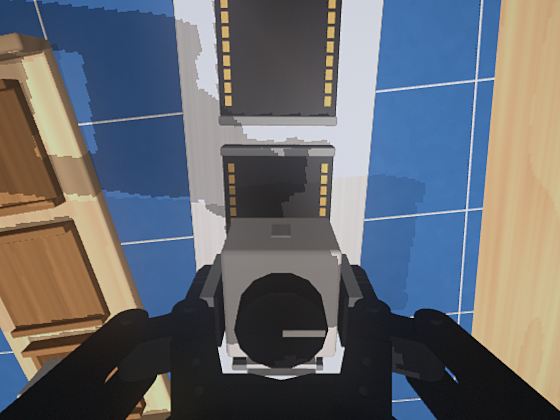

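Request:
{"name": "move_arm", "arguments": {
  "commands": [0.7,0.04,0,0,0.7,0,0,0,0.7,0,0,0,0.5,0,0,0,0.3,0,0,0,0.15,0,0,0,0.08,0,0,0,0,0,0,0,0,0,0,0]
}}

```text
time: 19.15
eef_pos: [0.651, 0.0231, 0.0399]
tcp_rot: [0.038, 0.706, -0.038, 0.706]
contact_force: [0.2, 0.1, -1.0]
opening: 0.532
```

Request:
{"name": "move_arm", "arguments": {
  "commands": [0.04,0,0,0,0,0,0,0]
}}

```text
time: 19.4
eef_pos: [0.6511, 0.0231, 0.0393]
tcp_rot: [0.038, 0.706, -0.038, 0.706]
contact_force: [-0.9, 0.5, 3.5]
opening: 0.532
```

Seated (upward force). Release, retreat.

Request:
{"name": "move_arm", "arguments": {
  "commands": [0,0,0,0,0,0,0,0,0,0,0,0,0,0,0,0,0,0,0,0,0,0,0,0],
  "jaw": 85
}}

```text
time: 20.15
eef_pos: [0.6507, 0.0231, 0.0383]
tcp_rot: [0.038, 0.706, -0.038, 0.706]
contact_force: [0.5, 0.8, -0.6]
opening: 0.996
```

Request:
{"name": "move_arm", "arguments": {
  "commands": [-0.4,0,0,0,-0.6,0,0,0,-0.8,0,0,0,-0.8,0,0,0,-0.8,0,0,0,-0.8,0,0,0,0,0,0,0,0,0,0,0]
}}

```text
time: 21.15
eef_pos: [0.6502, 0.0232, 0.1428]
tcp_rot: [0.038, 0.706, -0.038, 0.706]
contact_force: [0.4, 0.2, -0.1]
opening: 0.998
```

Run:
```python
from h import *
go(.4645,-.116,.14,.055)
cv2.imwrite("pics/w9.png",ctrl.read_camera("wrist")[:,:,::-1])
```

```text
t 21.15 p [0.6502 0.0232 0.1428] zdir [ 0.994 -0.107 -0.001] xdir [-0.001  0.    -1.   ] open 0.998 F [ 0.4  0.2 -0.1] q [-0.12  0.33  1.72 -0.    1.09 -0.01]
shift units [ 0.12 -6.33 -6.79] turn units -1.86 q6 range
```

View pics/w9.png

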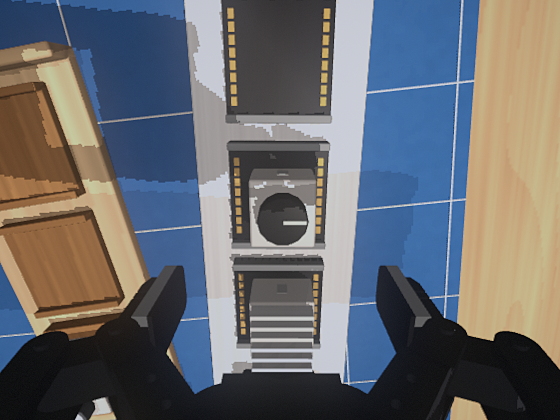

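Request:
{"name": "move_arm", "arguments": {
  "commands": [0,-0.4,-0.42,0,0,-0.79,-0.85,0,0,-0.79,-0.85,0,0,-0.79,-0.85,0,0,-0.79,-0.85,0,0,-0.79,-0.85,0,0,-0.79,-0.85,0,0,-0.79,-0.85,0,0,-0.4,-0.42,0,0,0,0,-0.93,0,0,0,-0.93,0,0,0,0,0,0,0,0]
}}

```text
time: 22.82
eef_pos: [0.4649, -0.116, 0.1432]
tcp_rot: [-0.019, 0.707, 0.019, 0.707]
contact_force: [1.1, 0.1, -0.5]
opening: 0.994
```

Run:
```python
from h import *
go(.4645,-.116,.038,.055)
cv2.imwrite("pics/w10.png",ctrl.read_camera("wrist")[:,:,::-1])
K,E=cam("wrist");print(proj(K,E,[[.4645,-.116,.07]]))
```

```text
t 22.82 p [ 0.4649 -0.116   0.1432] zdir [ 0.999  0.054 -0.   ] xdir [-0.  0. -1.] open 0.994 F [ 1.1  0.1 -0.5] q [-0.46 -0.04  2.13  0.    1.05 -0.51]
shift units [ 4.21  0.   -0.01] turn units -0.01 q6 range
[[280.16472763 220.91897592]]
```

View pics/w10.png

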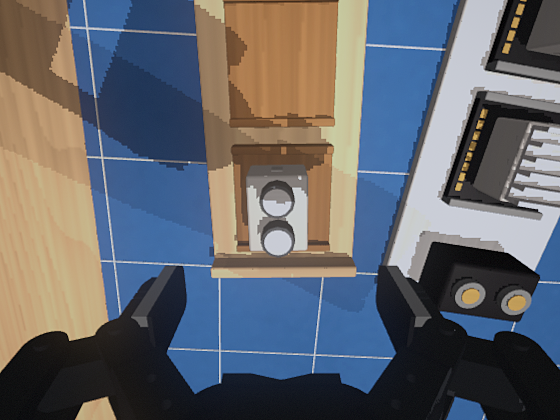

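Request:
{"name": "move_arm", "arguments": {
  "commands": [0.7,0,0,0,0.7,0,0,0,0.7,0,0,0,0.7,0,0,0,0.6,0,0,0,0.4,0,0,0,0.4,0,0,0,0,0,0,0]
}}

```text
time: 23.88
eef_pos: [0.4645, -0.1158, 0.0376]
tcp_rot: [-0.019, 0.707, 0.02, 0.706]
contact_force: [0.1, 0.1, -0.4]
opening: 0.997
```

Request:
{"name": "move_arm", "arguments": {
  "commands": [0,0,0,0,0,0,0,0,0,0,0,0,0,0,0,0,0,0,0,0,0,0,0,0,0,0,0,0,0,0,0,0],
  "jaw": 25,
  "force": 40
}}

```text
time: 24.88
eef_pos: [0.4655, -0.1164, 0.039]
tcp_rot: [-0.02, 0.707, 0.019, 0.707]
contact_force: [-1.5, 0.9, 6.4]
opening: 0.487
```

Request:
{"name": "move_arm", "arguments": {
  "commands": [-0.3,0,0,0,-0.7,0,0,0,-1,0,0,0,-1,0,0,0,0,0,0,0,0,0,0,0]
}}

```text
time: 25.62
eef_pos: [0.4641, -0.1156, 0.1121]
tcp_rot: [-0.019, 0.707, 0.02, 0.706]
contact_force: [0.4, 0.7, -2.3]
opening: 0.486
```

Run:
```python
from h import *
go(.6610,.1235,.116,-.105)
cv2.imwrite("pics/w11.png",ctrl.read_camera("wrist")[:,:,::-1])
K,E=cam("wrist");s=ctrl.get_state();print(proj(K,E,s["eef_pos"]+[[0,.0145,.032],[0,-.0145,.032]]))
```

```text
t 25.62 p [ 0.4641 -0.1156  0.1121] zdir [ 0.998  0.055 -0.002] xdir [-0.002  0.001 -1.   ] open 0.486 F [ 0.4  0.7 -2.3] q [-0.46  0.01  2.15  0.    0.98 -0.51]
shift units [-0.16  9.11  8.39] turn units 1.84 q6 range
[[282.5490275  297.50918563]
 [278.00844803 366.17453556]]
```

View pics/w11.png

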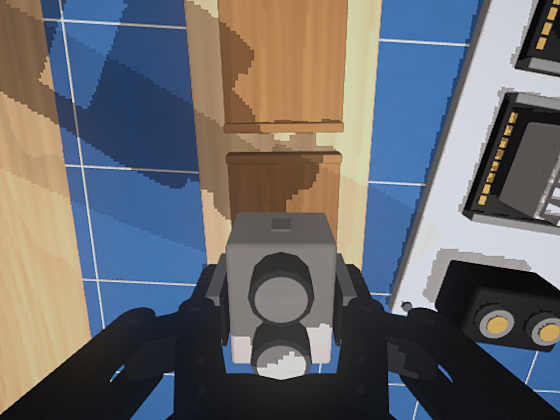

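Request:
{"name": "move_arm", "arguments": {
  "commands": [-0.02,0.45,0.42,0,-0.02,0.91,0.84,0,-0.02,0.91,0.84,0,-0.02,0.91,0.84,0,-0.02,0.91,0.84,0,-0.02,0.91,0.84,0,-0.02,0.91,0.84,0,-0.02,0.91,0.84,0,0,0.91,0.84,0,0,0.91,0.84,0,0,0.45,0.42,0,0,0,0,0.92,0,0,0,0.92,0,0,0,0,0,0,0,0]
}}

```text
time: 27.55
eef_pos: [0.6618, 0.1224, 0.1169]
tcp_rot: [0.037, 0.706, -0.037, 0.706]
contact_force: [-0.5, -0.1, -1.8]
opening: 0.486
```

Run:
```python
from h import *
go(.6610,.1235,.039,-.105)
cv2.imwrite("pics/w12.png",ctrl.read_camera("wrist")[:,:,::-1])
```

```text
t 27.55 p [0.6618 0.1224 0.1169] zdir [ 0.995 -0.104 -0.001] xdir [-0.001 -0.    -1.   ] open 0.486 F [-0.5 -0.1 -1.8] q [ 0.03  0.41  1.67 -0.    1.07  0.14]
shift units [ 3.12  0.04 -0.03] turn units 0.01 q6 range
```

View pics/w12.png

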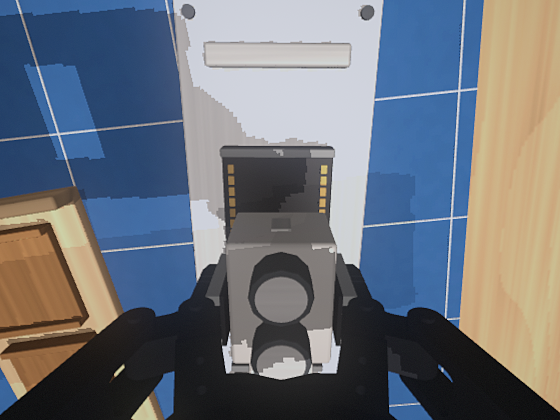

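Request:
{"name": "move_arm", "arguments": {
  "commands": [0.7,0.04,-0.05,0,0.7,0,0,0,0.7,0,0,0,0.5,0,0,0,0.3,0,0,0,0.15,0,0,0,0.08,0,0,0,0,0,0,0,0,0,0,0]
}}

```text
time: 28.72
eef_pos: [0.6613, 0.1236, 0.0397]
tcp_rot: [0.037, 0.706, -0.037, 0.706]
contact_force: [-0.2, -0.0, -1.6]
opening: 0.485
```

Request:
{"name": "move_arm", "arguments": {
  "commands": [0.03,0,0,0,0,0,0,0]
}}

```text
time: 28.98
eef_pos: [0.6613, 0.1236, 0.0391]
tcp_rot: [0.037, 0.706, -0.037, 0.706]
contact_force: [-0.2, -0.1, 1.7]
opening: 0.486
```

Request:
{"name": "move_arm", "arguments": {
  "commands": [0,0,0,0,0,0,0,0,0,0,0,0,0,0,0,0,0,0,0,0,0,0,0,0],
  "jaw": 85
}}

```text
time: 29.72
eef_pos: [0.6609, 0.1236, 0.0383]
tcp_rot: [0.037, 0.706, -0.037, 0.706]
contact_force: [-0.4, 0.2, 0.6]
opening: 0.996
```

Request:
{"name": "move_arm", "arguments": {
  "commands": [-0.4,0,0,0,-0.6,0,0,0,-0.8,0,0,0,-0.8,0,0,0,-0.8,0,0,0,-0.8,0,0,0,-0.5,0.5,-1,0,0,1,-1,0,0,1,-1,0,0,1,-1,0,0,1,-1,0,0,1,-1,0,0,1,0,0,0,1,0,0,0,1,0,0,0,1,0,0,0,0,0,0,0,0,0,0]
}}

```text
time: 31.98
eef_pos: [0.5368, 0.3752, 0.1557]
tcp_rot: [0.037, 0.706, -0.037, 0.706]
contact_force: [-0.2, 0.1, -1.5]
opening: 0.992
```

Run:
```python
from h import *
i=ctrl.read_camera("top")[:,:,::-1]
cv2.imwrite("pics/top13.png",i)
cv2.imwrite("pics/cr13.png",cv2.resize(i[108:210,180:425],None,fx=3.2,fy=3.2,interpolation=cv2.INTER_CUBIC))
i=ctrl.read_camera("side")[:,:,::-1]
cv2.imwrite("pics/s13.png",cv2.resize(i[130:350,180:480],None,fx=2.6,fy=2.6,interpolation=cv2.INTER_CUBIC))
print(ctrl.get_state()["time"])
```

```text
32.075
```

View pics/cr13.png

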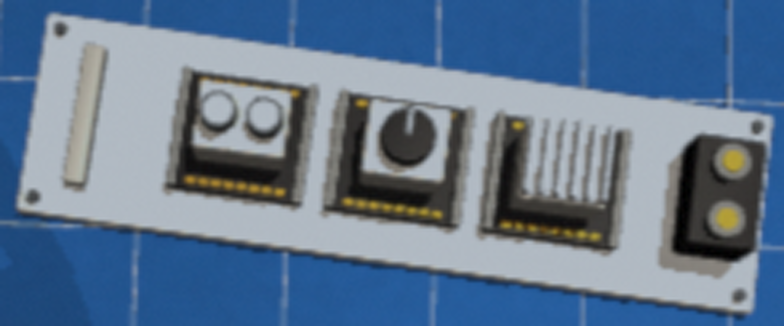

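View pics/s13.png

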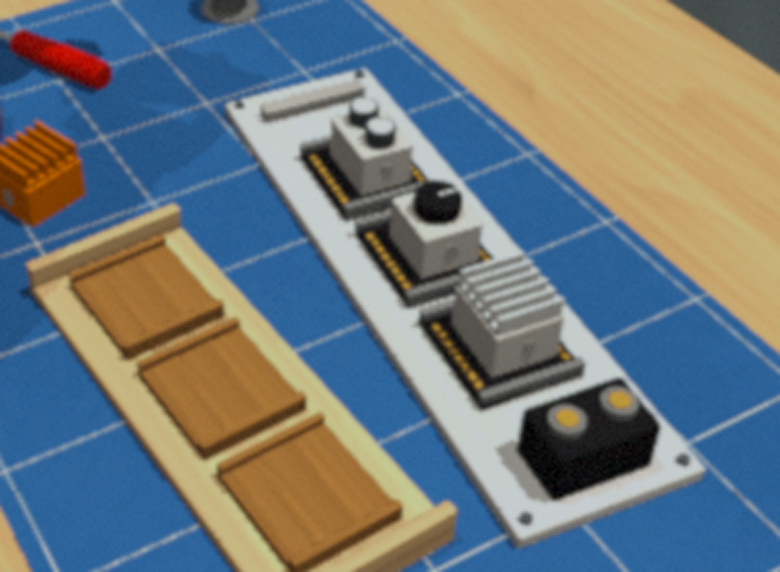

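Run:
```python
from h import *
K,E=cam("top")
B=lambda p,z:unproj(K,E,crop(p,3.2,(180,108)),z)
t=B([(218,111),(265,118)],.07);print("twin",t.mean(0),np.array([.661,.1235]),np.arctan2(-(t[0]-t[1])[0],(t[0]-t[1])[1]))
print("dial",B([(408,136)],.07),[.6502,.0243])
print("fin",B([(525,117),(616,129),(608,204),(520,193)],.07).mean(0),[.6392,-.075])
```

```text
twin [0.66192144 0.12225518] [0.661  0.1235] -0.11813641688028742
dial [[0.65208828 0.02246424]] [0.6502, 0.0243]
fin [ 0.64017245 -0.07322685] [0.6392, -0.075]
```

All three are within about 3 mm of centre, so I'm handing in.

```bash
python3 -c "
from plant import ctrl
print(ctrl.sign_off(),ctrl.get_state()['time'])"
```

```text
the job is handed in; nothing more can be done
the job is handed in; nothing more can be done
```

I moved all three modules to the test rack and handed the job in at about 32 s of robot time. The sign-off confirmed the hand-in but gives no verdict.

- **Order:** the finned module, from the left holder, is on the station next to the socket block. The dial module is on the middle station, and the twin-can module is on the farthest one. The orange and purple lookalikes were left alone.
- **Final check, top camera:** the module centres are about 2 mm (finned), 2.6 mm (dial) and 1.6 mm (twin) from their station centres. The twin module's yaw is within about 0.02 rad of the rack's. I did not measure yaw for the other two, but they look square.
- **Final check, side camera:** all three stand upright on their seats between the rails, with the gripper clear.
- **Forces:** contact forces stayed below about 7 N in the readings I took.

The wrist and top cameras disagreed by up to 2–3 mm on the dial module's position, so I moved its target about 1 mm. Nothing else disagreed, and no check failed.

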